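# Put the garlic press away in the touch-latch drawer

## Task

Put the garlic press away: push the front of the handleless drawer so that it springs open, close the press's two handles together and lay it flat, not dropped, in the drawer's front compartment. Then push the drawer in until its touch latch catches and it stays shut, and leave the things standing around undisturbed.

Things in the scene. Friction and masses are not known exactly. Their poses are not given: they have to be found in the camera images.
- drawer_unit: Low wooden drawer unit on the worktop, 260 mm wide, 255 deep, 64 high, fixed. Origin at worktop height under the middle of the closed drawer front's outer face; x points into the unit (the way the front is pushed), y to the left along the front, z up. A spring always drives the drawer out: 5.6 N when shut, 1 N when fully out. A 6 mm shadow gap lies behind the closed front.
- drawer (a joint): How far the drawer is out, m: 0 latched shut, 0.130 fully out at its stop, -0.006 pushed in to its inner stop. Touch latch, no handle. To open: push the front in 4 mm or more past shut (6 N; meets the stop at 6 mm), then draw back: it springs out to its stop in about 1 s. To shut: push in to the inner stop (at least 4 mm past shut, about 8 N), draw back: it returns to 0 and stays.
- drawer_front (a point): Middle of the drawer front's outer face, 45 mm above the worktop; moves with the drawer; axes as drawer_unit. The front is a flat panel 258 mm wide and 14 mm thick, from 4 to 65 mm above the worktop. Pushed in less than 4 mm past shut, an open drawer springs out again; pushed once more after it caught, it opens again.
- drawer_tray (a point): Middle of the floor of the drawer's front compartment, 59 mm behind the front's outer face, 24 mm above the worktop; moves with the drawer; axes as drawer_unit. The compartment is 90 mm front to back (x), 216 mm wide (y); walls above its floor: sides 26 mm, rear divider 22, front panel 41. Drawer fully out, it lies wholly in front of the unit's box.
- garlic_press: Metal garlic press, 176 mm long, two arms hinged at one end, lying on its side on the board, hinge pin upright. This is the arm with the perforated chamber; origin on the pin at the underside, x along the closed press's middle line to the handle ends, z up. Head (within 50 mm of the pin) 26 mm high. About 0.23 kg, centre of mass some 70 mm from the pin. 30 mm wide when closed.
- press_arm (a joint): Opening angle of the press's other arm, rad: 0 closed, handles parallel; found at 0.42 to 0.52, its ends spread wider than the compartment. It opens counter-clockwise seen from above, so the line midway between the handles points half this angle from garlic_press x. Light friction (0.03 N m): squeezing the handles from both sides closes it; it stays as left.
- press_arm_end (a point): Handle end of the other arm, 168 mm from the pin along that arm's x, 11 mm to its left (+y), 10 mm above the underside. Both handles are straight bars from 50 to 168 mm from the pin, 20 mm high, 8 mm thick, outer faces 15 mm either side of the closed press's middle line.
- chopping_board: Wooden chopping board on which the press and a garlic bulb lie: 260 x 340 x 20 mm, origin under its centre, x along its short side. Fixed.
- garlic: Garlic bulb, 60 mm across, on the board; bystander.
- red_pot: Small lidded sugar pot with two ears, 84 x 112 x 92 mm, on the worktop behind the board; bystander.
- salt_box: Round wooden salt pot, 72 mm wide and 73 mm high, on the drawer unit's top; bystander.
- timer: Round wind-up kitchen timer, 65 mm wide and 54 mm high, on the drawer unit's top; bystander.

How it is judged:
By the outcome, as a careful person would: the job done as asked, in the order asked, and still so for the second after the job is handed in, with the robot touching nothing.
It also fails if it takes over 58 s, if anything falls off the work surface, if the arm or the gripper's body presses on something with over 40 N, if the wrist force passes 120 N, or if a joint passes its speed limit or range.

## Robot

A 6-joint arm with a two-finger parallel gripper is mounted at the origin on a cart in front of the work surface, level with it; the furniture and walls round the work are solid. World frame = base frame: x ahead of the robot, y to its left, z up, the work surface at z = 0. Lengths are in mm, angles in rad, forces in N, time in s.
With the tool pointing down it reaches from about 300 to 775 mm from the base axis. Payload 14.6 kg.
Tool frame: the origin (TCP) lies on the centre line of the jaws, within the pads' length; the fingertips stand 8 mm ahead of it and the grasp point (between the pads) lies 11 mm behind it; z points along the fingers, y is the line along which they close (so a half turn about z gives the same grasp; the last joint's range is limited). The gripper opens to 94 mm and grips with 3 to 60 N. Pads are 16 mm wide; open, the fingers measure 119 mm over their backs; the gripper's body (75 mm by 177 mm) begins 78 mm behind the grasp point.
Start: joints at [-1.179, 0.3, 1.521, -0, 1.321, -0.067], TCP at [243.572, -493.115, 213.446] pointing down, gripper open.
Joint ranges: [-3.03, 3.03], [-0.79, 2.21], [0.23, 2.52], [-1.04, 4.18], [0, 3.07], [-2.55, 2.55]. Speed limits (rad/s): [2.22, 2.22, 2.57, 3.14, 3.14, 3.14].

## Interface

Orientations are given as [roll, pitch, yaw] about the fixed x, y, z axes, in that order (R = Rz(yaw) Ry(pitch) Rx(roll)).
In Python, from cell import manip gives the robot as it stands.
- The arm moves only by the tool jog_arm, never from a script. Its argument "rows" is one flat list of numbers, 7 for each row, row after row: the shift along the world's x, y, z in cm, then the turn, a rotation vector about the world's x, y, z in rad, then the closure, from 0 (fully open) to 1 (shut). In form: [dx, dy, dz, rx, ry, rz, fingers, dx, dy, dz, rx, ry, rz, fingers, ...]. A call has 1 to 20 rows; each row shifts and turns the commanded pose from where the row before left it; what a row does not reach is not made up. A row lasts 1/12 s, in which the tool goes at most 41.7 mm and 7.16 degrees, less where a joint would pass 70% of its speed; a pose out of reach is approached as far as the arm can. A call with a gripper value outside its range is refused whole. The fingers move at their own pace and stop on an object; "newtons" is the grip in N (left out, the last holds). Time passes only in rows, so rows that do not move let the fingers close. It gives the time, the measured TCP pose, the force, the opening and the grip force at its end, in the units of the state.
- manip.read_state(): the state, without advancing time (a new reading comes with each control period).
- manip.camera(name): name is "scene" or "side" or "wrist"; returns (picture, depth): 400x640x3 uint8, blue, green, red; 400x640 float32, mm along the optical axis (not along the pixel's ray), 0 where there is no reading.
- manip.camera_model(name): a dict with "K" (3x3 intrinsics, pixels), "R" (3x3) and "t" (3): a world point X has camera coordinates R X + t. Camera axes: x right, y down, z forward; pixel columns grow to the right and rows downward; lengths in mm; the calibration is good to about 2 mm. A picture is of the moment at which its call begins: read the wrist's pose just before it. camera_model takes no time and is no camera call; for the wrist camera it gives the pose at the moment of the call.
- manip.sign_off(): hands the job in; it is judged then, once.
The state is a dict: "clock": time; "joints": joint angles; "qd": joint speeds; "effort": joint torques, N m; "eef_pos": TCP position; "eef_rot": TCP orientation; "wrist_force": force on the tool from outside, world axes, zero at the start; "moment": the same for the moment, N m; "finger_gap": finger opening in mm; "finger_force": force on a finger pad.
Only numpy, scipy, OpenCV 4.12 (cv2) and the standard library are available. Lean on these libraries where they do the work, as an engineer would, in place of code of your own. Each camera call takes 0.05 s, during which the arm holds its last target. There are 200 camera calls.

## Working session

There is one attempt and no reset: what is moved stays moved. The work goes in short steps, Python scripts to look and compute and a tool call to move; the robot and the scene stay as the last step left them, time stands still between calls to the robot, and variables do not carry over. Pictures are saved under pics/ and viewed, at most 10 in all, crops included, and the job is handed in when it is done.

Besides the shell and the picture viewer there is one more tool, called after "Call:" by a JSON object that holds its "api" and its "payload". jog_arm: Moves the arm, as the interface text tells. Its arguments: {"type":"object","properties":{"rows":{"type":"array"},"newtons":{"type":"number"}},"required":["rows"]}

```bash
ls; mkdir -p pics
cat > h.py <<'E'
import numpy as np, cv2
from cell import manip
def grab(n):
    m=manip.camera_model(n); p,d=manip.camera(n)
    return p,d,{k:np.array(v,float) for k,v in m.items()}
def pts(d,m):
    v,u=np.mgrid[:d.shape[0],:d.shape[1]]
    r=np.stack([u,v,np.ones_like(u)],-1)@np.linalg.inv(m['K']).T
    return (r*d[...,None]-m['t'])@m['R']   # R^T (x-t)
def ray(u,v,z,m):
    c=-m['R'].T@m['t']; r=m['R'].T@np.linalg.inv(m['K'])@np.array([u,v,1.])
    return c+r*(z-c[2])/r[2]
E
python3 - <<'E'
from h import *
for n in ['scene','side']:
    p,d,m=grab(n); np.savez('pics/%s0.npz'%n,p=p,d=d,**m); cv2.imwrite('pics/%s0.png'%n,p)
    print(n,-m['R'].T@m['t'],m['R'][2])
print(manip.read_state())
E
```

```text
pics
scene [-431.86361898 -475.1513665   792.34019684] [ 0.74576989  0.37697362 -0.54928878]
side [ 283.3082229  -641.30204558  696.82886429] [ 0.26956489  0.69853072 -0.66286469]
{'clock': 0.1, 'joints': array([-1.17861211e+00,  3.00399146e-01,  1.52152806e+00, -2.07474198e-05,
        1.32072604e+00, -6.65784506e-02]), 'qd': array([ 0.00129326, -0.00134703, -0.00101539,  0.00085677,  0.00044961,
       -0.00121782]), 'effort': array([ 1.07043561e-03, -5.32642722e+01, -3.53285050e+01,  7.09787384e-02,
        2.35055108e-02, -4.62749676e-05]), 'eef_pos': array([ 243.47332769, -492.90801483,  212.94823142]), 'eef_rot': array([-3.14053307e+00, -5.05082954e-05,  4.58767790e-01]), 'wrist_force': array([ 0.27549309, -0.00543123, -0.1086935 ]), 'moment': array([ 0.00791508, -0.03484076, -0.02015075]), 'finger_force': 0.0, 'finger_gap': 94.04798480089927}
```

View pics/scene0.png

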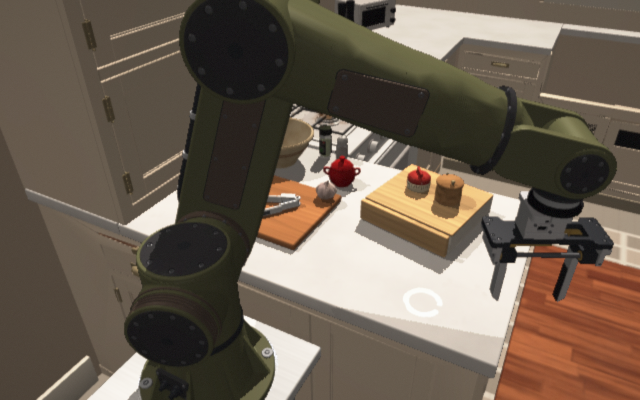

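View pics/side0.png

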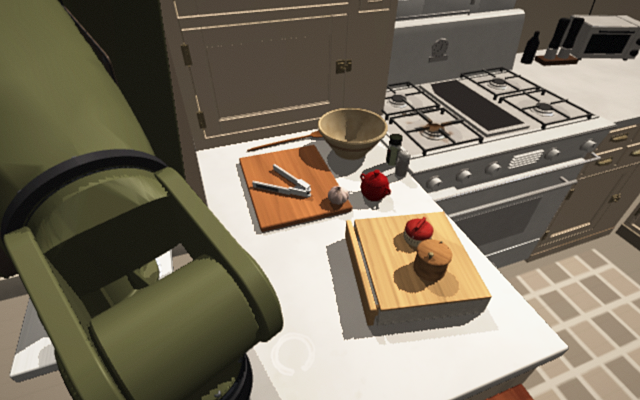

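The scene view shows the board near (290,210), the press at (278,203) and the drawer unit at (425,205). In the side view the press head is at (303,190), its handle ends at (275,168) and (255,184), and the drawer front runs from (348,225) to (370,318). Next I'll measure these with depth.

Run:
```python
from h import *
f=np.load('pics/side0.npz'); m={k:f[k] for k in 'KRt'}; d=f['d'];p=f['p']
P=pts(d,m); np.set_printoptions(precision=1,suppress=True)
hsv=cv2.cvtColor(p,cv2.COLOR_BGR2HSV)
Z=P[...,2]
# worktop check
print('worktop',np.median(P[240:280,300:320].reshape(-1,3),0))
# unit top
M=(abs(Z-64)<5)&(d>0); M[:,:340]=0; M[:,495:]=0;M[:205]=0
n,l,s,c=cv2.connectedComponentsWithStats(M.astype(np.uint8)); i=1+np.argmax(s[1:,4]); q=P[l==i]
print('unit top',cv2.minAreaRect(q[:,:2].astype(np.float32)),np.median(q[:,2]),cv2.boxPoints(cv2.minAreaRect(q[:,:2].astype(np.float32))))
# board
M=(abs(Z-20)<4)&(d>0)&(hsv[...,1]>120); M[:,380:]=0;M[:140]=0
n,l,s,c=cv2.connectedComponentsWithStats(M.astype(np.uint8)); i=1+np.argmax(s[1:,4]); q=P[l==i]
print('board',cv2.minAreaRect(q[:,:2].astype(np.float32)),np.median(q[:,2]))
# things by color on board
M=(Z>30)&(Z<100)&(d>0); M[:,:235]=0;M[:,352:]=0;M[:150]=0;M[230:]=0
n,l,s,c=cv2.connectedComponentsWithStats(M.astype(np.uint8))
for i in range(1,n):
    if s[i,4]>20:
        q=P[l==i]; print(s[i],q.min(0),q.max(0),q.mean(0))
for nm,M in (('red',(hsv[...,1]>150)&((hsv[...,0]<6)|(hsv[...,0]>174))&(Z>25)),):
    M=M.copy(); M[:160]=0; M[260:]=0; M[:,:355]=0;M[:,445:]=0
    n,l,s,c=cv2.connectedComponentsWithStats(M.astype(np.uint8))
    for i in range(1,n):
        if s[i,4]>40: q=P[l==i]; print('red',s[i],q.min(0),q.max(0),np.median(q,0))
big=cv2.resize(p[140:330,235:500],None,fx=3,fy=3,interpolation=cv2.INTER_CUBIC)
cv2.imwrite('pics/side0c.png',big)
```

```text
worktop [467.7 -88.1  -0.8]
unit top ((683.2723999023438, -206.99334716796875), (263.1578063964844, 235.50921630859375), 77.31240844726562) 63.08760400882828 [[ 539.5 -309.5]
 [ 769.3 -361.2]
 [ 827.1 -104.5]
 [ 597.3  -52.8]]
board ((511.6796875, 203.4149169921875), (340.5704040527344, 257.8695068359375), 88.49681854248047) 19.12780880654204
[334 150  18   6  76] [684.6 228.7  30.2] [727.6 290.3  66.5] [705.6 253.8  46.2]
[252 165  59  30 433] [396.8 108.2  30. ] [547.5 273.7  47.6] [490.4 167.   38.2]
[328 186  21  19 302] [577.6  36.8  30.8] [634.1  87.6  76.3] [601.4  55.6  53.1]
[346 220   6  10  56] [569.1 -84.6  44.1] [587.2 -52.4  66.4] [577.5 -67.2  61.9]
red [361 170  29  29 626] [ 283.3 -641.3   25.2] [758.5 119.6 696.8] [712.1  55.5  57.1]
red [406 217  27  23 451] [ 283.3 -641.3   90.6] [ 735.4 -138.9  696.8] [ 702.1 -173.5  103.6]
```

View pics/side0c.png

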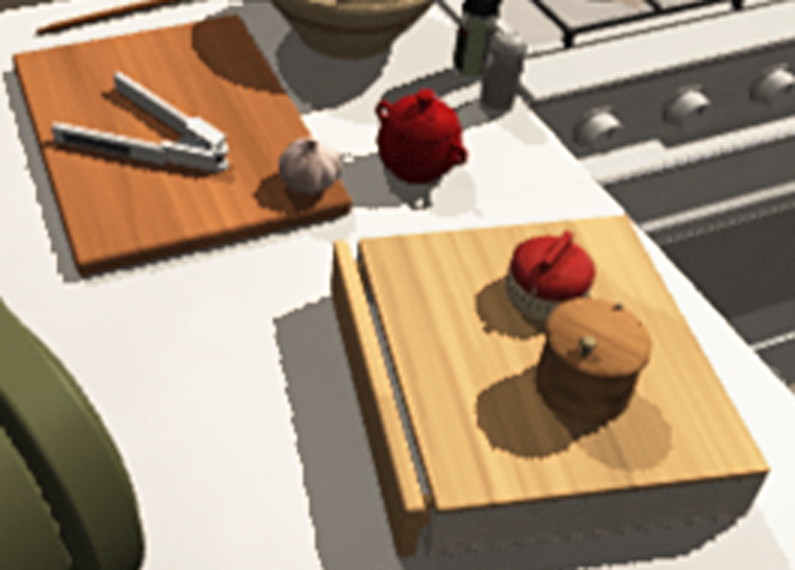

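The crop shows the press head at (215,150), with handle ends at (120,80) and (58,130). The drawer front faces the robot along (340,245)-(410,510). I'll go in front of the drawer with the fingers shut.

Call:
{"api": "jog_arm", "payload": {"rows": [1.6,2.04,0,0,0,-0.0425,1,1.6,2.04,0,0,0,-0.0425,1,1.6,2.04,0,0,0,-0.0425,1,1.6,2.04,0,0,0,-0.0425,1,1.6,2.04,0,0,0,-0.0425,1,1.6,2.04,0,0,0,-0.0425,1,1.6,2.04,0,0,0,-0.0425,1,1.6,2.04,0,0,0,-0.0425,1,1.6,2.04,0,0,0,-0.0425,1,1.6,2.04,0,0,0,-0.0425,1,1.6,2.04,0,0,0,-0.0425,1,1.6,2.04,0,0,0,-0.0425,1,1.6,2.04,0,0,0,-0.0425,1,1.6,2.04,0,0,0,-0.0425,1,1.6,2.04,0,0,0,-0.0425,1,1.6,2.04,0,0,0,-0.0425,1,0,0,-4,0,0,0,1,0,0,-4,0,0,0,1,0,0,-4,0,0,0,1,0,0,-4,0,0,0,1], "newtons": 40}}

```text
clock: 1.77
eef_pos: [499.3, -166.3, 51.7]
eef_rot: [3.142, -0.0, -0.221]
wrist_force: [0.3, -0.2, -0.8]
finger_gap: 0.4
finger_force: 0.0
```

Run:
```python
from h import *
np.set_printoptions(precision=3,suppress=True)
s=manip.read_state(); print(s['clock'],s['eef_pos'],s['eef_rot'],s['wrist_force'])
for n in ['scene','side']:
    p,d,m=grab(n); np.savez('pics/%s1.npz'%n,p=p,d=d,**m); cv2.imwrite('pics/%s1.png'%n,p)
f=np.load('pics/side0.npz'); m={k:f[k] for k in 'KRt'}
for u,v in ((235+333/3,140+240/3),(235+408/3,140+510/3),(235+352/3,140+240/3),(235+425/3,140+508/3)): print('front top',ray(u,v,65,m))
print('pot',ray(235+598/3,140+330/3,137,m))
q=pts(f['d'],m)[225:318:8,340:380]
```

```text
1.7667 [ 499.264 -166.337   51.662] [ 3.142 -0.    -0.221] [ 0.295 -0.208 -0.77 ]
front top [577.022 -52.292  65.   ]
front top [ 521.602 -302.258   65.   ]
front top [591.777 -57.687  65.   ]
front top [ 532.725 -304.783   65.   ]
pot [ 676.672 -261.025  137.   ]
```

Call:
{"api": "jog_arm", "payload": {"rows": [0.95,-0.21,-0.35,0,0,0,1,0.95,-0.21,-0.35,0,0,0,1,0.95,-0.21,0,0,0,0,1,0.68,-0.15,0,0,0,0,1,0.2,-0.045,0,0,0,0,1,0.2,-0.045,0,0,0,0,1,0,0,0,0,0,0,1]}}

```text
clock: 2.45
eef_pos: [539.0, -175.5, 47.2]
eef_rot: [3.142, -0.0, -0.221]
wrist_force: [-1.1, -0.2, 0.6]
finger_gap: 0.3
finger_force: 0.0
```

Call:
{"api": "jog_arm", "payload": {"rows": [0.15,-0.034,0,0,0,0,1,0.15,-0.034,0,0,0,0,1,0,0,0,0,0,0,1]}}

```text
clock: 2.7
eef_pos: [541.4, -176.0, 46.8]
eef_rot: [-3.142, 0.001, -0.221]
wrist_force: [-3.9, 0.9, 3.8]
finger_gap: 0.6
finger_force: 2.5
```

Call:
{"api": "jog_arm", "payload": {"rows": [0.15,-0.034,0,0,0,0,1,0.15,-0.034,0,0,0,0,1,0.15,-0.034,0,0,0,0,1,0,0,0,0,0,0,1]}}

```text
clock: 3.03
eef_pos: [545.8, -177.0, 46.7]
eef_rot: [-3.141, 0.002, -0.221]
wrist_force: [-5.4, 1.2, 5.4]
finger_gap: 0.1
finger_force: 2.8
```

Call:
{"api": "jog_arm", "payload": {"rows": [0.15,-0.034,0,0,0,0,1,0.15,-0.034,0,0,0,0,1,0,0,0,0,0,0,1]}}

```text
clock: 3.28
eef_pos: [546.3, -177.1, 46.7]
eef_rot: [-3.141, 0.008, -0.221]
wrist_force: [-27.6, 6.9, 20.0]
finger_gap: 0.7
finger_force: 14.2
```

Call:
{"api": "jog_arm", "payload": {"rows": [-3.4,0.77,0,0,0,0,1,-3.4,0.77,0,0,0,0,1,-3.4,0.77,0,0,0,0,1,-3.4,0.77,0,0,0,0,1,-3.4,0.77,0,0,0,0,1,0,0,4,0,0,0,1,0,0,4,0,0,0,1,0,0,4,0,0,0,1,0,0,4,0,0,0,1,0,0,4,0,0,0,1,0.3,1.5,0,0,0,0.12,0,0.3,1.5,0,0,0,0.12,0,0.3,1.5,0,0,0,0.12,0,0.3,1.5,0,0,0,0.12,0,0.3,1.5,0,0,0,0.12,0,0.3,1.5,0,0,0,0.12,0,0.3,1.5,0,0,0,0.12,0,0.3,1.5,0,0,0,0.12,0,0.3,1.5,0,0,0,0.12,0,0.3,1.5,0,0,0,0.12,0]}}

```text
clock: 4.95
eef_pos: [409.2, 11.5, 246.7]
eef_rot: [3.141, -0.0, 0.985]
wrist_force: [0.7, 0.8, 0.1]
finger_gap: 63.7
finger_force: 0.0
```

Call:
{"api": "jog_arm", "payload": {"rows": [0.3,1.5,0,0,0,0.12,0,0.3,1.5,0,0,0,0.12,0,0.3,1.5,0,0,0,0.12,0,0.3,1.5,0,0,0,0.12,0,0.3,1.5,0,0,0,0.12,0,0.3,1.5,0,0,0,0.12,0,0.3,1.5,0,0,0,0.12,0,0.3,1.5,0,0,0,0.12,0,0.3,1.5,0,0,0,0.12,0,0.3,1.5,0,0,0,0.12,0,0.3,1.5,0,0,0,0.12,0,0.3,1.5,0,0,0,0.12,0,0,0,0,0,0,0,0]}}

```text
clock: 6.03
eef_pos: [445.3, 192.3, 246.4]
eef_rot: [3.141, -0.0, 2.426]
wrist_force: [-0.8, 0.3, 0.4]
finger_gap: 94.0
finger_force: 0.0
```

Run:
```python
from h import *
np.set_printoptions(precision=3,suppress=True)
s=manip.read_state(); print(s['clock'],s['eef_pos'],s['eef_rot'],s['wrist_force'],s['joints'])
for n in ['scene','side','wrist']:
    p,d,m=grab(n); np.savez('pics/%s2.npz'%n,p=p,d=d,**m); cv2.imwrite('pics/%s2.png'%n,p)
print('cam',-m['R'].T@m['t'],m['R'])
```

```text
6.0333 [445.312 192.264 246.419] [ 3.141 -0.     2.426] [-0.758  0.347  0.394] [ 0.332  0.128  1.651  0.     1.362 -0.524]
cam [384.077 245.365 417.167] [[ 0.664  0.748 -0.001]
 [ 0.718 -0.637  0.28 ]
 [ 0.209 -0.186 -0.96 ]]
```

View pics/wrist2.png

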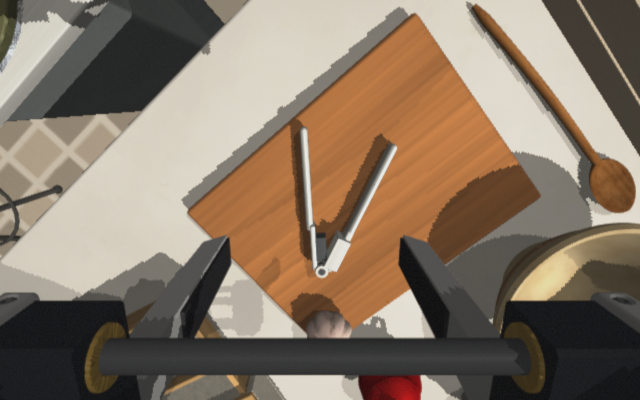

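View pics/side2.png

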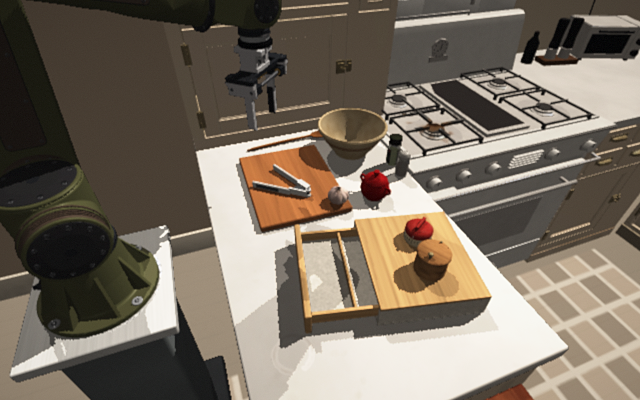

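The wrist view shows the press hinge at (321,270) and handle ends at (303,130) and (392,147), with the bulb at (328,322) beyond the hinge. The side view shows the drawer fully out, its front compartment around (320,270).

Run:
```python
from h import *
np.set_printoptions(precision=2,suppress=True)
def ld(n): f=np.load('pics/%s.npz'%n); return f['p'],f['d'],{k:f[k] for k in 'KRt'}
p,d,m=ld('wrist2'); P=pts(d,m); hsv=cv2.cvtColor(p,cv2.COLOR_BGR2HSV)
roi=np.zeros(d.shape,bool); roi[120:285,285:402]=1
print('board z',np.median(P[150:200,330:350,2]), 'press tops')
M=roi&(P[...,2]>np.median(P[150:200,330:350,2])+10)
M&=~((np.mgrid[:400,:640][0]>282))
n,l,s,c=cv2.connectedComponentsWithStats(M.astype(np.uint8)); i=1+np.argmax(s[1:,4]); print(s[1:])
q=P[l==i]
pin=ray(321,270,46,m); print('pin',pin)
r=np.hypot(*(q[:,:2]-pin[:2]).T); a=np.arctan2(q[:,1]-pin[1],q[:,0]-pin[0])
for lo in range(10,175,15):
    k=(r>=lo)&(r<lo+15)
    if k.any():
        aa=np.sort(a[k]); print(lo,k.sum(),'z',np.percentile(q[k,2],[10,50,90]),'ang',aa[0],aa[-1],'gapmid',aa[np.argmax(np.diff(aa))] if len(aa)>1 else 0,np.diff(aa).max())
for k in (0,1):
  # each handle: cluster about the middle angle
  mid=(np.percentile(a[r>130],5)+np.percentile(a[r>130],95))/2
  h=q[(r>75)&((a>mid) if k else (a<mid))]; 
  vx,vy,x0,y0=cv2.fitLine(h[:,:2].astype(np.float32),cv2.DIST_HUBER,0,.01,.01).ravel()
  if vx*(h[0,0]-pin[0])+vy*(h[0,1]-pin[1])<0: vx,vy=-vx,-vy
  t=(h[:,0]-x0)*vx+(h[:,1]-y0)*vy; w=-(h[:,0]-x0)*vy+(h[:,1]-y0)*vx
  print('handle',k,'dir',np.arctan2(vy,vx),'end',(x0+vx*t.max(),y0+vy*t.max()),'w',np.percentile(w,[2,98]),'z',np.median(h[:,2]))
# triangulate pin & ends with side view
sp,sd,sm=ld('side2')
def tri(a,b):
    A=m['K']@np.c_[m['R'],m['t']]; B=sm['K']@np.c_[sm['R'],sm['t']]
    X=cv2.triangulatePoints(A,B,np.array(a,float),np.array(b,float)); return (X[:3]/X[3]).ravel()
cv2.imwrite('pics/cmp.png',np.hstack([cv2.resize(p[115:290,280:410],None,fx=3,fy=3,interpolation=2),cv2.resize(sp[155:205,245:320],(390,525*260//525+0),interpolation=2) if 0 else cv2.copyMakeBorder(cv2.resize(sp[155:205,245:320],None,fx=5,fy=5,interpolation=2),0,275,0,0,0)]))
```

```text
board z 19.351987811367536 press tops
[[ 300  122    1    1    1]
 [ 312  124    1    1    1]
 [ 300  127   97  151 2804]
 [ 357  127    1    1    1]
 [ 387  128    1    1    1]
 [ 289  131    1    1    1]
 [ 388  134    1    1    1]
 [ 336  137    1    1    1]
 [ 370  143    1    1    1]
 [ 343  147    1    1    1]
 [ 292  151    1    1    1]
 [ 340  150    1    1    1]
 [ 334  155    1    1    1]
 [ 334  157    1    1    1]
 [ 338  162    1    1    1]
 [ 315  165    1    1    1]
 [ 361  170    1    1    1]
 [ 312  173    1    1    1]
 [ 288  176    1    1    1]
 [ 328  177    1    1    1]
 [ 331  178    1    1    1]
 [ 331  184    1    1    1]
 [ 392  184    1    1    1]
 [ 296  186    1    1    1]
 [ 314  188    1    1    1]
 [ 289  194    1    1    1]
 [ 353  194    1    1    1]
 [ 337  200    1    1    1]
 [ 325  202    1    1    1]
 [ 379  204    1    1    1]
 [ 303  216    1    1    1]
 [ 292  219    1    1    1]
 [ 316  219    1    1    1]
 [ 338  218    1    1    1]
 [ 340  218    1    1    1]
 [ 394  219    1    1    1]
 [ 304  220    1    1    1]
 [ 344  222    1    1    1
[... 1610 characters left out ...]
2 38.3  39.84] ang 1.8568633880621257 2.599856344434205 gapmid 1.9283427402389024 0.5971230950052395
130 227 z [35.26 38.5  39.84] ang 1.8649359616169454 2.583233372202714 gapmid 1.9347044789941856 0.5843222834760615
145 231 z [35.47 38.43 39.87] ang 1.880785682665497 2.5722044099055434 gapmid 1.9397738838655514 0.5742394652593468
160 86 z [32.13 38.11 39.61] ang 1.897771734946169 2.5598411382034 gapmid 1.9397946520852987 0.5740289762730808
handle 0 dir 1.989352 end (np.float64(476.26970842313403), np.float64(278.12712195728466)) w [-5.12  2.73] z 38.243124646514985
handle 1 dir 2.4643896 end (np.float64(375.6753741624283), np.float64(234.91630638537288)) w [-4.07  4.28] z 38.540908284508845
```

View pics/cmp.png

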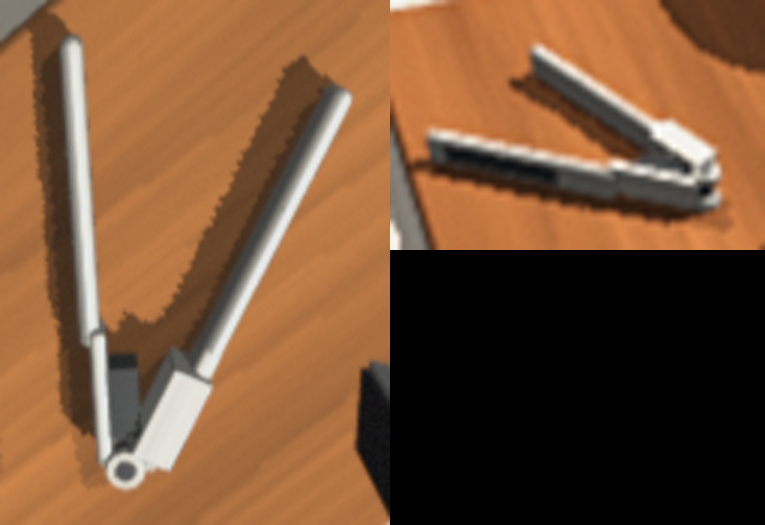

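The close-up confirms a symmetric V. The hinge is at about (534,122), the arms point along 1.989 and 2.464 rad, and the tops are 20 mm above the board. I'll squeeze at 78 mm from the hinge, with yaw 2.227.

Call:
{"api": "jog_arm", "payload": {"rows": [1.03,-0.2,-2.5,0,0,-0.05,0,1.03,-0.2,-3.5,0,0,-0.05,0,1.03,-0.2,-4,0,0,-0.05,0,1.03,-0.2,-4,0,0,-0.05,0,0,0,-3.5,0,0,0,0,0,0,-2,0,0,0,0,0,0,-1,0,0,0,0,0,0,0,0,0,0,0,0,0,0,0,0,0,0], "newtons": 10}}

```text
clock: 6.93
eef_pos: [487.0, 182.5, 42.5]
eef_rot: [3.141, 0.0, 2.217]
wrist_force: [1.1, -0.2, 0.1]
finger_gap: 94.0
finger_force: 0.0
```

Run:
```python
from h import *
np.set_printoptions(precision=2,suppress=True)
def ld(n): f=np.load('pics/%s.npz'%n); return f['p'],f['d'],{k:f[k] for k in 'KRt'}
_,_,m=ld('wrist2'); _,_,sm=ld('side2')
A=m['K']@np.c_[m['R'],m['t']]; B=sm['K']@np.c_[sm['R'],sm['t']]
for a,b in (((304,129),(253.4,181.4)),((392.7,145.7),(274.6,164.6))):
    X=cv2.triangulatePoints(A,B,np.array(a,float),np.array(b,float)); print((X[:3]/X[3]).ravel())
print(manip.read_state()['eef_pos'])
# drawer: from side2
p,d,m=ld('side2'); P=pts(d,m)
M=(abs(P[...,2]-63.5)<4)&(d>0); M[:,:285]=0;M[:,345:]=0;M[:215]=0;M[335:]=0
n,l,s,c=cv2.connectedComponentsWithStats(M.astype(np.uint8)); i=1+np.argmax(s[1:,4]); q=P[l==i]
r=cv2.minAreaRect(q[:,:2].astype(np.float32)); print(s[i],r,cv2.boxPoints(r))
c=np.array([480.,-161.6]); g=np.hypot(P[...,0]-c[0],P[...,1]-c[1])<30
print('floor',np.percentile(P[g&(d>0)][:,2],[10,50,90]))
```

```text
[401.02 215.6   36.18]
[479.71 275.67  35.94]
[487.02 182.47  42.48]
[294 225  18  95 613] ((428.9532775878906, -150.0145263671875), (257.7304992675781, 14.072908401489258), 77.17047882080078) [[ 393.48 -274.1 ]
 [ 407.2  -277.23]
 [ 464.43  -25.93]
 [ 450.71  -22.8 ]]
floor [21.65 23.1  24.56]
```

Call:
{"api": "jog_arm", "payload": {"rows": [0,0.1,-0.6,0,0,0.01,0,0,0,-0.5,0,0,0,0,0,0,0,0,0,0,0.3,0,0,0,0,0,0,0.4,0,0,0,0,0,0,0.5,0,0,0,0,0,0,0.6,0,0,0,0,0,0,0.7,0,0,0,0,0,0,0.8,0,0,0,0,0,0,0.8,0,0,0,0,0,0,0.8,0,0,0,0,0,0,0.8,0,0,0,0,0,0,0.8]}}

```text
clock: 7.93
eef_pos: [486.7, 183.7, 30.6]
eef_rot: [3.141, 0.0, 2.229]
wrist_force: [-0.4, 0.8, 3.9]
finger_gap: 30.7
finger_force: 2.0
```

Run:
```python
from h import *
np.set_printoptions(precision=2,suppress=True)
p,d,m=grab('wrist'); np.savez('pics/wrist3.npz',p=p,d=d,**m)
q,_,_=grab('side'); 
cv2.imwrite('pics/cmp3.png',np.vstack([cv2.resize(p,(480,300)),cv2.resize(q[130:230,220:380],(480,300),interpolation=2)]))
s=manip.read_state(); print(s['eef_pos'],s['finger_gap'],s['finger_force'],s['wrist_force'])
```

```text
[486.71 183.73  30.6 ] 29.908279571211462 9.990151673555374 [0.34 0.28 4.87]
```

View pics/cmp3.png

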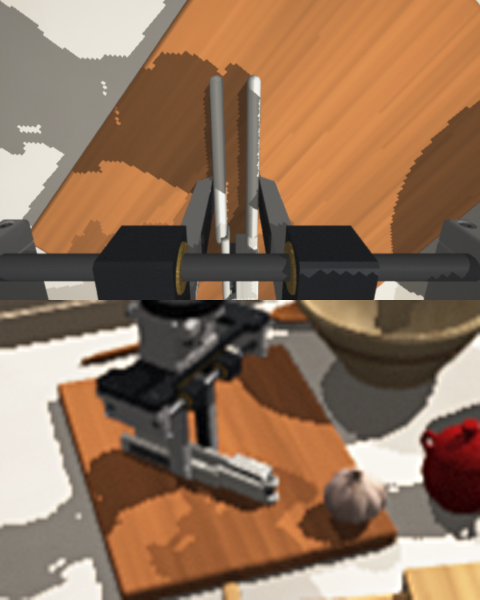

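The handles are closed parallel at a 29.9 mm gap, centred between the fingers, and the bulb is untouched. I'll grip harder and lift.

Call:
{"api": "jog_arm", "payload": {"rows": [0,0,0,0,0,0,0.8,0,0,0,0,0,0,0.8,0,0,0,0,0,0,0.8,0,0,0.5,0,0,0,0.8,0,0,1.5,0,0,0,0.8,0,0,2.5,0,0,0,0.8,0,0,3,0,0,0,0.8,0,0,3,0,0,0,0.8,0,0,1.5,0,0,0,0.8], "newtons": 40}}

```text
clock: 8.78
eef_pos: [487.0, 183.8, 153.6]
eef_rot: [3.139, 0.001, 2.229]
wrist_force: [0.3, -0.1, -1.4]
finger_gap: 29.3
finger_force: 40.0
```

Call:
{"api": "jog_arm", "payload": {"rows": [0,-0.8,0,0,0,-0.02,0.8,0,-1.6,0,0,0,-0.05,0.8,0,-2.4,0,0,0,-0.065,0.8,-0.1,-2.6,0,0,0,-0.07,0.8,-0.1,-2.6,0,0,0,-0.07,0.8,-0.1,-2.6,0,0,0,-0.07,0.8,-0.1,-2.6,0,0,0,-0.07,0.8,-0.1,-2.6,0,0,0,-0.07,0.8,-0.1,-2.6,0,0,0,-0.07,0.8,-0.1,-2.6,0,0,0,-0.07,0.8,0,-2.6,0,0,0,-0.07,0.8,0,-2.6,0,0,0,-0.07,0.8,0,-2.6,0,0,0,-0.07,0.8,0,-2.0,0,0,0,-0.05,0.8,0,-1.5,0,0,0,-0.047,0.8,0,-0.8,0,0,0,-0.02,0.8,0,0,0,0,0,0,0.8,0,0,0,0,0,0,0.8]}}

```text
clock: 10.28
eef_pos: [479.0, -167.0, 149.5]
eef_rot: [-3.14, -0.0, 1.277]
wrist_force: [0.9, 0.0, -2.2]
finger_gap: 29.4
finger_force: 40.0
```

Run:
```python
from h import *
np.set_printoptions(precision=2,suppress=True)
s=manip.read_state(); print(s['eef_pos'],s['eef_rot'],s['finger_gap'],s['finger_force'],s['wrist_force'],s['moment'])
p,d,m=grab('wrist'); np.savez('pics/wrist4.npz',p=p,d=d,**m)
q,_,_=grab('side'); 
cv2.imwrite('pics/cmp4.png',np.vstack([cv2.resize(p,(480,300)),cv2.resize(q[150:350,200:520],(480,300),interpolation=2)]))
```

```text
[ 479.03 -167.04  149.54] [-3.14 -0.    1.28] 29.407085852636605 39.97972548007965 [ 0.87  0.03 -2.2 ] [ 0.04 -0.05  0.01]
```

View pics/cmp4.png

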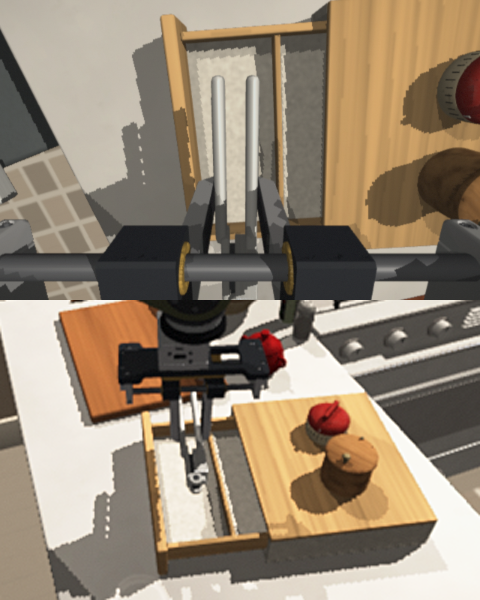

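The press hangs level over the front compartment. The yaw is 0.07 too far, so I'll correct that and check where the press lies along the tray.

Call:
{"api": "jog_arm", "payload": {"rows": [0.03,0.3,-1,0,0,0.035,0.8,0.03,0.25,-2,0,0,0.035,0.8,0,0,0,0,0,0,0.8,0,0,0,0,0,0,0.8]}}

```text
clock: 10.72
eef_pos: [479.9, -161.0, 120.2]
eef_rot: [-3.14, -0.0, 1.347]
wrist_force: [0.1, -0.6, -1.6]
finger_gap: 29.4
finger_force: 40.0
```

Run:
```python
from h import *
np.set_printoptions(precision=2,suppress=True)
f=np.load('pics/wrist4.npz'); m={k:f[k] for k in 'KRt'}
T=np.array([479.03,-167.04]); x=np.array([np.cos(1.277),np.sin(1.277)]); y=np.array([x[1],-x[0]])
for u,v in ((290.7,101),(335,101)):
    e=ray(u,v,158,m)[:2]-T; print('tip along',e@x,'across',e@y)
s=manip.read_state(); print(s['eef_pos'],s['eef_rot'])
```

```text
tip along 80.92525342895439 across -10.648017940416139
tip along 80.92053077047251 across 9.13175231343671
[ 479.89 -160.96  120.16] [-3.14 -0.    1.35]
```

Call:
{"api": "jog_arm", "payload": {"rows": [0.07,0.3,-1.5,0,0,0,0.8,0.07,0.3,-2.5,0,0,0,0.8,0,0,-2,0,0,0,0.8,0,0,-1,0,0,0,0.8,0,0,-0.5,0,0,0,0.8,0,0,-0.4,0,0,0,0.8,0,0,-0.2,0,0,0,0.8,0,0,0,0,0,0,0.8,0,0,0,0,0,0,0.8]}}

```text
clock: 11.47
eef_pos: [482.0, -156.0, 40.2]
eef_rot: [3.14, 0.0, 1.347]
wrist_force: [1.1, -0.4, -1.9]
finger_gap: 29.2
finger_force: 40.0
```

Call:
{"api": "jog_arm", "payload": {"rows": [0,0,-0.2,0,0,0,0.8,0,0,-0.15,0,0,0,0.8,0,0,-0.1,0,0,0,0.8,0,0,-0.05,0,0,0,0.8,0,0,0,0,0,0,0.8,0,0,0,0,0,0,0.8]}}

```text
clock: 11.97
eef_pos: [481.6, -155.8, 34.6]
eef_rot: [3.141, 0.0, 1.347]
wrist_force: [0.5, 0.1, 0.3]
finger_gap: 29.3
finger_force: 40.0
```

Call:
{"api": "jog_arm", "payload": {"rows": [0,0,-0.03,0,0,0,0.8,0,0,0,0,0,0,0.66,0,0,0,0,0,0,0.6,0,0,0,0,0,0,0.55,0,0,0,0,0,0,0.52,0,0,0,0,0,0,0.52,0,0,0,0,0,0,0.52,0,0,0,0,0,0,0.52], "newtons": 5}}

```text
clock: 12.63
eef_pos: [481.6, -155.8, 34.1]
eef_rot: [3.142, -0.0, 1.347]
wrist_force: [-0.4, -0.8, -0.8]
finger_gap: 45.0
finger_force: 0.0
```

Call:
{"api": "jog_arm", "payload": {"rows": [0,0,0.5,0,0,0,0.52,0,0,1.5,0,0,0,0.52,0,0,3,0,0,0,0.52,0,0,4,0,0,0,0.52,0,0,4,0,0,0,0.52,0,0,2,0,0,0,1,-0.9,0.16,0,0,0,-0.12,1,-0.9,0.16,0,0,0,-0.12,1,-0.9,0.16,0,0,0,-0.12,1,-0.9,0.16,0,0,0,-0.12,1,-0.9,0.16,0,0,0,-0.12,1,-0.9,0.16,0,0,0,-0.12,1,-0.9,0.16,0,0,0,-0.12,1,-0.9,0.16,0,0,0,-0.12,1,-0.9,0.16,0,0,0,-0.12,1,-0.9,0.16,0,0,0,-0.12,1,-0.9,0.16,0,0,0,-0.12,1,-0.9,0.16,0,0,0,-0.12,1,-0.9,0.16,0,0,0,-0.128,1,0,0,0,0,0,0,1], "newtons": 40}}

```text
clock: 14.3
eef_pos: [363.7, -134.8, 184.5]
eef_rot: [3.141, -0.0, -0.224]
wrist_force: [-0.8, 0.1, 0.9]
finger_gap: 0.6
finger_force: 0.0
```

Run:
```python
from h import *
np.set_printoptions(precision=2,suppress=True)
s=manip.read_state(); print(s['eef_pos'],s['eef_rot'],s['finger_gap'])
q,d,m=grab('side'); P=pts(d,m); np.savez('pics/side5.npz',p=q,d=d,**m)
c=np.array([422.1,-148.4]); u=np.array([.9748,-.222]); v=np.array([.222,.9748])
X=(P[...,:2]-c)@u; Y=(P[...,:2]-c)@v
M=(X>20)&(X<100)&(abs(Y)<104)&(P[...,2]>33)&(P[...,2]<80)&(d>0)
n,l,st,_=cv2.connectedComponentsWithStats(M.astype(np.uint8))
for i in range(1,n):
    k=l==i
    if k.sum()>25: print(k.sum(),'x',X[k].min(),X[k].max(),'y',Y[k].min(),Y[k].max(),'z',np.percentile(P[k][:,2],[5,50,95]))
cv2.imwrite('pics/side5.png',cv2.resize(q[150:350,200:520],None,fx=2,fy=2,interpolation=2))
```

```text
[ 363.69 -134.79  184.55] [ 3.14 -0.   -0.22] 0.589626359609731
598 x 43.58203063129114 75.20576051312912 y -90.82743624216674 82.1849523916814 z [36.94 43.55 50.16]
```

View pics/side5.png

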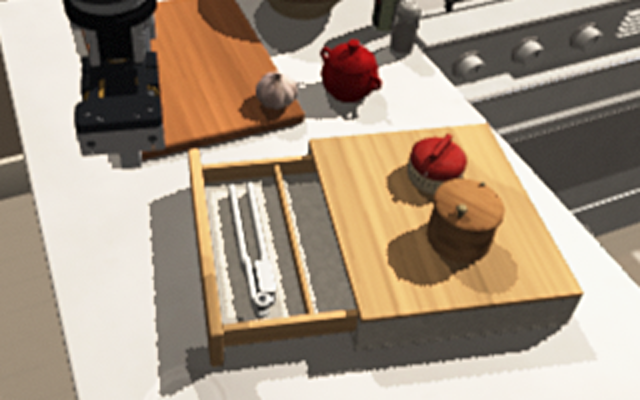

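The press lies closed and flat in the front compartment, spanning x 44–75 and y −91–82 from the front's middle. The bystanders are unmoved. I'll descend in front of the drawer and push it in.

Call:
{"api": "jog_arm", "payload": {"rows": [0,0,-3,0,0,0,1,0,0,-4,0,0,0,1,0,0,-4,0,0,0,1,0,0,-2.7,0,0,0,1,0.88,-0.2,0,0,0,0,1,0.88,-0.2,0,0,0,0,1,0.88,-0.2,0,0,0,0,1,0.88,-0.2,0,0,0,0,1,0.88,-0.2,0,0,0,0,1,0.3,-0.07,0,0,0,0,1,0.3,-0.07,0,0,0,0,1,0.4,-0.09,0,0,0,0,1,0.5,-0.115,0,0,0,0,1,0.6,-0.135,0,0,0,0,1,0.7,-0.16,0,0,0,0,1,0.7,-0.16,0,0,0,0,1,0.7,-0.16,0,0,0,0,1,0.7,-0.16,0,0,0,0,1,0.7,-0.16,0,0,0,0,1,0.7,-0.16,0,0,0,0,1]}}

```text
clock: 16.02
eef_pos: [472.2, -159.5, 47.1]
eef_rot: [-3.142, 0.0, -0.218]
wrist_force: [-4.4, 2.1, 3.4]
finger_gap: 0.6
finger_force: 2.2
```

Call:
{"api": "jog_arm", "payload": {"rows": [0.7,-0.16,0,0,0,0,1,0.7,-0.16,0,0,0,0,1,0.7,-0.16,0,0,0,0,1,0.7,-0.16,0,0,0,0,1,0.7,-0.16,0,0,0,0,1,0.7,-0.16,0,0,0,0,1,0.7,-0.16,0,0,0,0,1,0.7,-0.16,0,0,0,0,1,0.6,-0.14,0,0,0,0,1,0.4,-0.09,0,0,0,0,1,0.2,-0.045,0,0,0,0,1,0.15,-0.034,0,0,0,0,1,0.15,-0.034,0,0,0,0,1,0,0,0,0,0,0,1]}}

```text
clock: 17.18
eef_pos: [542.9, -175.6, 47.0]
eef_rot: [-3.141, 0.0, -0.218]
wrist_force: [-5.1, 3.1, 4.8]
finger_gap: 0.6
finger_force: 2.9
```

Call:
{"api": "jog_arm", "payload": {"rows": [0.15,-0.034,0,0,0,0,1,0.15,-0.034,0,0,0,0,1,0.15,-0.034,0,0,0,0,1,0,0,0,0,0,0,1]}}

```text
clock: 17.52
eef_pos: [546.2, -176.3, 47.0]
eef_rot: [-3.141, 0.004, -0.218]
wrist_force: [-14.3, 4.8, 10.0]
finger_gap: 0.4
finger_force: 7.6
```

Call:
{"api": "jog_arm", "payload": {"rows": [0.1,-0.023,0,0,0,0,1,0,0,0,0,0,0,1,-0.4,0.09,0,0,0,0,1,-0.5,0.11,0,0,0,0,1,-2,0.45,0,0,0,0,1,-3.4,0.77,0,0,0,0,1,-3.4,0.77,0,0,0,0,1,-3.4,0.77,0,0,0,0,1,-3.4,0.77,0,0,0,0,1,0,0,4,0,0,0,1,0,0,4,0,0,0,1,0,0,4,0,0,0,1,0,0,0,0,0,0,1,0,0,0,0,0,0,1]}}

```text
clock: 18.68
eef_pos: [384.4, -140.2, 169.1]
eef_rot: [3.14, -0.005, -0.218]
wrist_force: [-0.4, 0.1, 0.1]
finger_gap: 0.3
finger_force: 0.0
```

Run:
```python
from h import *
q,d,m=grab('side')
cv2.imwrite('pics/side6.png',cv2.resize(q[120:340,200:520],None,fx=2,fy=2,interpolation=2))
```

```text
(no output)
```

View pics/side6.png

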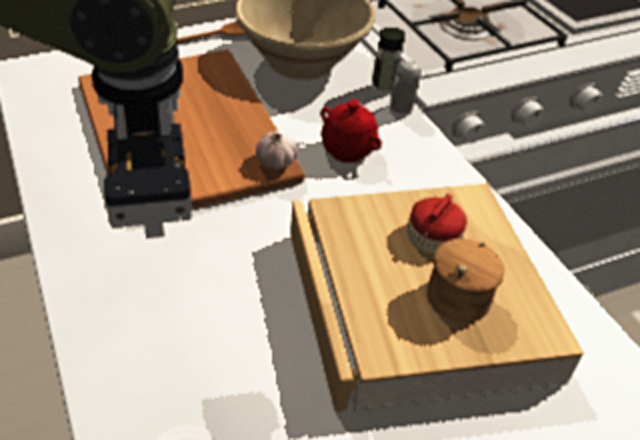

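The drawer is shut with its usual shadow gap along (300,205)-(345,395). The bystanders stand as before, so I'm handing in.

```bash
python3 -c "
from cell import manip
print(manip.sign_off())"
```

```text
the job is handed in; nothing more can be done
None
```

The garlic press lies closed and flat in the drawer's front compartment, the drawer is latched shut, the things around it look undisturbed, and the job was handed in at about 19 s of the 58 s allowed.

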